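# Put the hand punches away in the stepped holder

## Robot

A 6-joint arm with a two-finger parallel gripper is mounted at the origin on the work surface. World frame = base frame: x ahead of the robot, y to its left, z up, the work surface at z = 0. Lengths are in m, angles in rad, forces in N, time in s.
With the tool pointing down it reaches from about 0.35 to 0.875 m from the base axis. Payload 4.2 kg.
Tool frame: the origin (TCP) lies at the very end of the fingers, on their centre line; the grasp point (between the pads) lies 19 mm behind it; z points along the fingers, y is the line along which they close (so a half turn about z gives the same grasp; the last joint's range is limited). The gripper opens to 85 mm and grips with 20 to 120 N. Pads are 22 mm wide; open, the fingers measure 114 mm over their backs; the gripper's body (76 mm by 85 mm) begins 54 mm behind the grasp point. The pads swing forward as they close: fully open they stand 13 mm farther back than shut.
Start: joints at [-0.886, 0.385, 0.008, 0, -1.194, -0.259], TCP at [0.258, -0.569, 0.231] pointing down, gripper open.
Joint ranges: [-3.14, 3.14], [-1.21, 2.06], [-1.07, 1.41], [-3.16, 2.05], [-2.99, -0.16], [-3.1, 3.1]. Speed limits (rad/s): [2.79, 2.79, 3.14, 3.14, 3.14, 3.14].

## Interface

Orientations are given as a unit quaternion [w, x, y, z].
In Python, from workcell import ctrl gives the robot as it stands.
- The arm moves only by the tool move_arm, never from a script. Its argument "deltas" is a list of rows, each a list of 3 entries, a list of its own where there are three numbers: the shift along the tool's x, y, z in m, then the turn, a rotation vector about the tool's x, y, z in degrees, then the opening, from 0 (shut) to 1 (fully open). In form: [[[tx, ty, tz], [ax, ay, az], fingers], ...]. A call has exactly 10 rows; each row shifts and turns the commanded pose from where the row before left it, along the tool's axes as they then stand; what a row does not reach is not made up. A row lasts 1/12 s, in which the tool goes at most 41.7 mm and 7.16 degrees, less where a joint would pass 70% of its speed; a pose out of reach is approached as far as the arm can. A call with a gripper value outside its range is refused whole. The fingers move at their own pace and stop on an object; "grip_force" is the grip in N (left out, the last holds). Time passes only in rows, so rows that do not move let the fingers close, or fill a call up. It gives the time, the measured TCP pose, the force, the opening and the grip force at its end, in the units of the state.
- ctrl.read_state(): the state, without advancing time (a new reading comes with each control period).
- ctrl.camera(name): name is "scene" or "top" or "wrist"; returns a dict with "color" (384x512x3 uint8, red, green, blue), "depth" (384x512 float32, m along the optical axis (not along the pixel's ray), 0 where there is no reading), "K" (3x3 intrinsics, pixels), "xyz" and "rotation" of the camera in the world. Camera axes: x right, y up, looking along -z (the intrinsics and any distortion apply to the point x, -y, -z); pixel columns grow to the right and rows downward; lengths in m; the calibration is good to about 2 mm. A picture is of the moment at which its call begins.
- ctrl.hand_in(): hands the job in; it is judged then, once.
The state is a dict: "time": time; "joint_pos": joint angles; "joint_velocities": joint speeds; "tau": joint torques, N m; "position": TCP position; "ee_rot": TCP orientation; "wrist_force": force on the tool from outside, world axes, zero at the start; "torque": the same for the moment, N m; "width": finger opening in m; "gripper_force": force on a finger pad.
Only numpy, scipy, OpenCV 4.12 (cv2) and the standard library are available. Lean on these libraries where they do the work, as an engineer would, in place of code of your own. Each camera call takes 0.05 s, during which the arm holds its last target. There are 200 camera calls.

## Task

Take the three hand punches out of the leaning stand and drop each one steel end down into the upright stepped holder, by length: the shortest in the lowest pocket, the middle one in the middle pocket and the longest in the tallest, each all the way to the bottom and left standing there. Leave the glue bottle, the battery and the tape measure where they are.

Things in the scene. Friction and masses are not known exactly. Their poses are not given: they have to be found in the camera images.
- stand: Plywood stand, fixed, left or right of the robot, yaw within 0.5 rad, 3 leaning pockets on a 120 x 200 x 57 mm timber. Origin on the bench, x to its rear, y along its row, z up. Pockets at y = -65, 0, 65 mm, bore 24 mm square, 75 mm deep, outside 34 (in the leaning plane) x 40 mm; floor centres at x 50, z 73 mm, axis up along (-sin 35 deg, 0, cos 35 deg). A punch in each, in any order.
- holder: Wooden holder, fixed, on the other side from the stand, at any yaw: 3 upright pockets in a row like stairs, 42 mm apart along its y, mouths 58, 80, 102 mm above the bench, rising with y. Bores 24 mm square, sides along x and y; block 36 (x) by 126 mm (y) on a 66 x 158 x 3 mm foot. Origin on the bench under the middle pocket, z up.
- pocket_low (a point): Centre of the inner floor of the holder's low pocket (holder y = -42 mm), 8 mm above the bench; pocket 50 mm deep, mouth 58 mm above the bench. Axes as the holder's.
- pocket_mid (a point): Centre of the inner floor of the holder's mid pocket (holder y = 0 mm), 8 mm above the bench; pocket 72 mm deep, mouth 80 mm above the bench. Axes as the holder's.
- pocket_tall (a point): Centre of the inner floor of the holder's tall pocket (holder y = 42 mm), 8 mm above the bench; pocket 94 mm deep, mouth 102 mm above the bench. Axes as the holder's.
- punch_short: The short hand punch: loose straight rod 18 mm thick, 120 mm long, steel for 66 mm from the foot, then dark wood; last 6 mm at the foot taper to 12 mm. About 144 g (x 0.7 to 1.4). Origin at the centre of the foot (steel end), z along the rod to the wooden end. Starts foot down in a stand pocket, lying on its lower wall, leaning 35 deg with the wooden end on the robot's side.
- punch_medium: The medium hand punch: loose straight rod 18 mm thick, 145 mm long, steel for 80 mm from the foot, then dark wood; last 6 mm at the foot taper to 12 mm. About 174 g (x 0.7 to 1.4). Origin at the centre of the foot (steel end), z along the rod to the wooden end. Starts foot down in a stand pocket, lying on its lower wall, leaning 35 deg with the wooden end on the robot's side.
- punch_long: The long hand punch: loose straight rod 18 mm thick, 170 mm long, steel for 94 mm from the foot, then dark wood; last 6 mm at the foot taper to 12 mm. About 204 g (x 0.7 to 1.4). Origin at the centre of the foot (steel end), z along the rod to the wooden end. Starts foot down in a stand pocket, lying on its lower wall, leaning 35 deg with the wooden end on the robot's side.
- glue: Bystander: loose white glue bottle with red cap, 52 mm across, 140 mm high, close beside the holder (about 100 mm from its middle, on its +x side). Origin under its centre.
- battery: Bystander: loose black tool battery with yellow top, 75 x 110 mm, 63 mm high, behind the stand. Origin under its centre.
- tape: Bystander: loose yellow tape measure standing on edge, 70 x 40 mm, 62 mm high, on the bench near the robot. Origin under its centre.

How it is judged:
At the end, for the whole second after the job is handed in: Each punch stands steel end down in its pocket (short: low, medium: mid, long: tall): foot within 10 mm of the centre of the pocket floor, within 0.17 rad of upright, slower than 0.03 m/s. Glue bottle, battery and tape measure moved under 20 mm, tilted under 0.3 rad (distance between punch_short and pocket_low below 0.01 m and angle between each of punch_short, punch_medium, punch_long's own z axis and vertical below 0.17 rad and linear speed of each of punch_short, punch_medium, punch_long below 0.03 m/s and distance between punch_medium and pocket_mid below 0.01 m and distance between punch_long and pocket_tall below 0.01 m and distance of each of glue, battery, tape from where it was at the start of the episode below 0.02 m and angle between each of glue, battery, tape's own z axis and vertical below 0.3 rad); the robot touches nothing.
It fails at once if the glue bottle is pushed more than 20 mm from its place or knocked over (distance of glue from where it was at the start of the episode above 0.02 m or angle between glue's own z axis and vertical above 0.3 rad).
It fails at once if the battery is pushed more than 20 mm from its place or knocked over (distance of battery from where it was at the start of the episode above 0.02 m or angle between battery's own z axis and vertical above 0.3 rad).
It fails at once if the tape measure is pushed more than 20 mm from its place or knocked over (distance of tape from where it was at the start of the episode above 0.02 m or angle between tape's own z axis and vertical above 0.3 rad).
It also fails if it takes over 72 s, if anything falls off the work surface, if the arm or the gripper's body presses on something with over 40 N, if the wrist force passes 120 N, or if a joint passes its speed limit or range.

## Working session

There is one attempt and no reset: what is moved stays moved. The work goes in short steps, Python scripts to look and compute and a tool call to move; the robot and the scene stay as the last step left them, time stands still between calls to the robot, and variables do not carry over. Pictures are saved under pics/ and viewed, at most 10 in all, crops included, and the job is handed in when it is done.

Besides the shell and the picture viewer there is one more tool, called after "Request:" as a command line: name --argument value ..., lists and objects as JSON in quotes. move_arm: Moves the arm, as the interface text tells. Its arguments: {"type":"object","properties":{"deltas":{"type":"array"},"grip_force":{"type":"number"}},"required":["deltas"]}

```bash
mkdir -p pics; ls; cat > h.py <<'E'
import numpy as np, cv2
from workcell import ctrl
from scipy.spatial.transform import Rotation as R
def shot(n):
    c=ctrl.camera(n); c['K']=np.array(c['K']); c['xyz']=np.array(c['xyz']); r=np.array(c['rotation'],float)
    c['R']=r if r.shape==(3,3) else R.from_quat(r[[1,2,3,0]]).as_matrix(); return c
def cloud(c):
    d=c['depth']; v,u=np.indices(d.shape); K=c['K']
    p=np.stack([(u-K[0,2])/K[0,0]*d,-(v-K[1,2])/K[1,1]*d,-d],-1)
    return p@c['R'].T+c['xyz']
def save(c,f): cv2.imwrite('pics/'+f,c['color'][:,:,::-1])
E
python3 - <<'E'
from h import *
for n in('scene','top'):
    c=shot(n); save(c,n+'0.png'); np.savez(n+'0.npz',P=cloud(c),color=c['color']); print(n,c['K'].tolist(),c['xyz'],c['R'].tolist(),[k for k in c])
print(ctrl.read_state())
E
```

```text
pics
scene [[492.51785703120714, 0.0, 252.9447376164682], [0.0, 492.51785703120714, 184.3849761680567], [0.0, 0.0, 1.0]] [1.14176344 0.56994271 0.99744411] [[-0.7137843825913156, -0.5221349561640315, 0.46678361445140715], [0.7001768721069971, -0.5474636556652074, 0.4582967308329283], [0.016254320508616138, 0.6539561401785846, 0.7563578278748301]] ['color', 'depth', 'K', 'xyz', 'rotation', 'R']
top [[397.63812445938123, 0.0, 258.7866075061392], [0.0, 397.63812445938123, 192.03729224872814], [0.0, 0.0, 1.0]] [ 0.45877875 -0.00501339  0.9583289 ] [[0.0009416835106679788, 0.9940751017980086, -0.10869133000127029], [-0.9999834668135218, 0.0003195174844890514, -0.005741429106736279], [-0.0056726829433971365, 0.10869493959636027, 0.9940589674533236]] ['color', 'depth', 'K', 'xyz', 'rotation', 'R']
{'time': 0.1, 'joint_pos': array([-8.86388701e-01,  3.85495279e-01,  6.75291738e-03, -4.01101315e-04,
       -1.19401418e+00, -2.58571479e-01]), 'joint_velocities': array([-0.00176232, -0.0018352 ,  0.00319625,  0.00296863, -0.00021936,
       -0.00046409]), 'tau': array([-4.03412787e-04, -3.93319094e+01,  1.88929850e+01,  4.19804201e+00,
       -2.57424879e-03,  2.58399403e-06]), 'position': array([ 0.25794964, -0.56871032,  0.23032283]), 'ee_rot': array([-2.79106841e-04, -2.11240568e-01,  9.77433592e-01,  9.57840837e-04]), 'wrist_force': array([-0.16687053, -0.16720097, -0.24302113]), 'torque': array([ 0.02502923, -0.01433385, -0.04539712]), 'gripper_force': 0.0, 'width': 0.08555993836035035}
```

View pics/scene0.png

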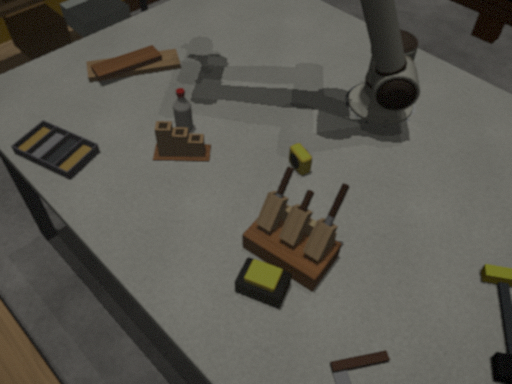

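View pics/top0.png

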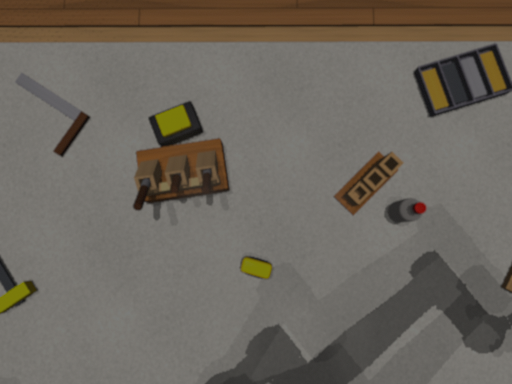

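The scene picture shows the stand at (290,240) and the holder at (182,145). The top picture shows the stand at (182,170), with the long, short and medium punches left to right. The holder is at (370,182), its high end towards (391,163). The glue is at (405,210) and the tape at (256,267).

```bash
python3 - <<'E'
from h import *
D={n:np.load(n+'0.npz') for n in('scene','top')}
for n in D:
    P=D[n]['P'];C=D[n]['color']; hsv=cv2.cvtColor(C,cv2.COLOR_RGB2HSV)
    x,y,z=P[...,0],P[...,1],P[...,2]
    bench=(abs(z)<.02); print(n,'bench z',np.median(z[bench&(x>.3)&(x<.7)]))
    def rect(m,name,zz):
        q=P[m][:,:2]; 
        if len(q)<20: print(name,len(q));return
        r=cv2.minAreaRect((q*1000).astype(np.float32)); print(n,name,len(q),np.round(r[0],1),np.round(r[1],1),round(r[2],1))
    st=(x>.4)&(x<.65)&(y>.03)&(y<.4)
    rect(st&(abs(z-.057)<.006)&(hsv[...,1]>90)&(hsv[...,0]<20),'timber top',0)
    ho=(x>.35)&(x<.65)&(y<-.12)&(y>-.45)
    rect(ho&(hsv[...,1]>110)&(hsv[...,0]<20)&(z<.012),'foot',0)
    for h in(.058,.080,.102):
        m=ho&(abs(z-h)<.006)&(hsv[...,1]>50)&(hsv[...,0]<25); rect(m,'rim%g'%h,0)
    # pixel picks
    for nm,px in {'top':{'glue':(418,208),'tape':(256,267),'bat':(174,120)},'scene':{'glue':(182,95),'tape':(302,157),'bat':(263,275)}}[n].items(): print(nm,np.round(P[px[1],px[0]],3))
    # dark wood: high dark pts over the stand
    m=(y>.02)&(y<.42)&(x>.2)&(x<.6)&(z>.13)
    k,l,s,_=cv2.connectedComponentsWithStats((m).astype(np.uint8))
    for i in range(1,k):
        q=P[l==i]
        if len(q)<30: continue
        t=q[q[:,2]>q[:,2].max()-.01].mean(0); print('comp',len(q),'top',np.round(t,3),'maxz',q[:,2].max().round(3),'ctr',np.round(q.mean(0),3))
E
```

```text
scene bench z -0.00012444985821857824
scene timber top 1233 [605.8 179.4] [113.6 197.7] 7.8
scene foot 288 [ 588.8 -257.4] [ 66.5 151.6] 44.5
scene rim0.058 223 [ 589.5 -257.6] [ 39.3 125.1] 45.0
scene rim0.08 200 [ 602.  -271.7] [42.5 79.8] 43.4
scene rim0.102 122 [ 618.3 -287.5] [41.7 41.5] 47.8
glue [ 0.521 -0.321  0.132]
tape [0.403 0.024 0.061]
bat [0.73  0.203 0.06 ]
comp 287 top [0.556 0.105 0.189] maxz 0.194 ctr [0.575 0.109 0.161]
comp 555 top [0.521 0.23  0.21 ] maxz 0.216 ctr [0.559 0.237 0.162]
comp 294 top [0.56  0.171 0.169] maxz 0.174 ctr [0.579 0.175 0.148]
top bench z -0.0011362129206839988
top timber top 1290 [606.8 178.4] [114.3 198.1] 8.9
top foot 657 [ 549.3 -285.3] [161.6 151.5] 40.5
top rim0.058 250 [ 582.1 -255. ] [ 35.5 118.1] 44.7
top rim0.08 243 [ 597.2 -269.7] [35.  76.5] 45.2
top rim0.102 232 [ 584.6 -314.7] [117.2  43.7] 42.2
glue [ 0.515 -0.328  0.139]
tape [0.389 0.006 0.062]
bat [0.725 0.197 0.062]
comp 310 top [0.553 0.17  0.168] maxz 0.173 ctr [0.576 0.174 0.147]
comp 56 top [0.595 0.123 0.14 ] maxz 0.144 ctr [0.592 0.124 0.137]
comp 32 top [0.593 0.095 0.136] maxz 0.141 ctr [0.592 0.095 0.135]
comp 193 top [0.549 0.104 0.189] maxz 0.194 ctr [0.565 0.106 0.17 ]
comp 467 top [0.515 0.23  0.21 ] maxz 0.215 ctr [0.553 0.234 0.163]
```

```bash
cat >> h.py <<'E'
from scipy.optimize import least_squares
def tool():
    s=ctrl.read_state(); q=np.array(s['ee_rot']); return np.array(s['position']),R.from_quat(q[[1,2,3,0]]).as_matrix()
def toward(p,Rm,p0=None,R0=None):
    # single delta (translation first in tool axes, then rotation) to reach p,Rm
    if p0 is None: p0,R0=tool()
    d=R0.T@(p-p0); rv=np.degrees(R.from_matrix(R0.T@Rm).as_rotvec())
    return np.round(d*1000,1),np.round(rv,2)
def frame(z,y):
    z=z/np.linalg.norm(z); y=y-z*(y@z); y/=np.linalg.norm(y); return np.stack([np.cross(y,z),y,z],1)
E
python3 - <<'E'
from h import *
c=shot('wrist'); p,Rm=tool(); print('wrist cam in tool',np.round(Rm.T@(c['xyz']-p),3),np.round(Rm.T@c['R'],2).tolist(),c['K'][0])
Ps=[np.load(n+'0.npz')['P'].reshape(-1,3) for n in('scene','top')]
a=np.radians(8.3)
# rods: cylinder fit
for nm,tx,ty,zt,L in(('short',.556,.17,.174,120),('med',.552,.1045,.194,145),('long',.518,.23,.2155,170)):
    for k,P in enumerate(Ps):
        ax0=np.array([-np.sin(.611)*np.cos(a),-np.sin(.611)*np.sin(a),np.cos(.611)])
        d=P-np.array([tx,ty,zt-.005]); t=d@ax0; rr=np.linalg.norm(d-np.outer(t,ax0),axis=1)
        q=P[(rr<.016)&(t<-.002)&(t>-(L/1000-.08))]
        def f(v):
            u=np.array([-v[2],-v[3],1]);u/=np.linalg.norm(u); e=q-np.array([tx+v[0],ty+v[1],zt-.005]); return np.linalg.norm(np.cross(e,u),axis=1)-.009
        s=least_squares(f,[0,0,.69,.1],loss='soft_l1',f_scale=.001)
        v=s.x; print(nm,k,len(q),'at z=%.4f'%(zt-.005),np.round([tx+v[0],ty+v[1]],4),'lean %.1f yaw %.1f'%(np.degrees(np.arctan(np.hypot(v[2],v[3]))),np.degrees(np.arctan2(v[3],v[2]))),'rms %.4f'%np.sqrt(np.mean(s.fun**2)))
# holder
for k,P in enumerate(Ps):
    e=np.array([.7071,-.7071]); n=np.array([-.7071,-.7071]); d=P[:,:2]-[.5885,-.2574]
    for h in(.058,.08,.102,.003):
        lim=.04 if h<.01 else .026
        m=(abs(P[:,2]-h)<(.003 if h>.01 else .004))&(abs(d@n)<lim)&(abs(d@e)<.1)
        if h<.01: m&=abs(P[:,2]-h)<.0025
        q=P[m]; r=cv2.minAreaRect((q[:,:2]*1000).astype(np.float32)); print(k,h,m.sum(),np.round(r[0],1),np.round(r[1],1),round(r[2],1))
E
```

```text
wrist cam in tool [ 0.076  0.001 -0.14 ] [[-0.0, 0.96, 0.3], [1.0, 0.0, -0.0], [-0.0, 0.3, -0.96]] [313.48414838   0.         258.37153925]
short 0 129 at z=0.1690 [0.5526 0.1698] lean 35.3 yaw 4.4 rms 0.0015
short 1 78 at z=0.1690 [0.5486 0.1702] lean 35.5 yaw 9.0 rms 0.0015
med 0 209 at z=0.1890 [0.5492 0.1025] lean 34.6 yaw 8.8 rms 0.0015
med 1 128 at z=0.1890 [0.5451 0.1033] lean 35.5 yaw 10.3 rms 0.0019
long 0 324 at z=0.2105 [0.5139 0.2276] lean 35.0 yaw 10.0 rms 0.0016
long 1 210 at z=0.2105 [0.5102 0.2301] lean 35.0 yaw 8.9 rms 0.0008
0 0.058 144 [ 589.2 -257.9] [ 39.3 124.7] 44.4
0 0.08 140 [ 603.1 -273.5] [40.7 83. ] 44.8
0 0.102 102 [ 618.7 -289.2] [40.8 41.6] 43.4
0 0.003 470 [ 588.7 -256.1] [ 78.8 198.4] 44.3
1 0.058 186 [ 581.7 -255.2] [ 35.3 117.9] 43.9
1 0.08 190 [ 597.2 -269.8] [34.6 76.3] 44.6
1 0.102 200 [ 614.6 -287.8] [35.3 43. ] 44.8
1 0.003 723 [ 588.2 -257.9] [ 79.4 199.4] 44.7
```

Request:
move_arm --deltas '[[[0,0,-0.02],[0,0,0],1],[[0,0,-0.02],[0,0,0],1],[[0,0,-0.02],[0,0,0],1],[[0,0,-0.02],[0,0,0],1],[[0,0,-0.02],[0,0,0],1],[[0,0,-0.02],[0,0,0],1],[[0,0,-0.02],[0,0,0],1],[[0,0,0],[0,0,0],1],[[0,0,0],[0,0,0],1],[[0,0,0],[0,0,0],1]]'

```text
time: 0.98
position: [0.2581, -0.5687, 0.3702]
ee_rot: [-0.0, -0.211, 0.977, 0.001]
wrist_force: [0.5, 0.9, 0.3]
width: 0.0857
gripper_force: 0.0
```

Request:
move_arm --deltas '[[[-0.0356,0.0122,0.0083],[0,0,0],1],[[-0.0356,0.0122,0.0083],[0,0,0],1],[[-0.0356,0.0122,0.0083],[0,0,0],1],[[-0.0356,0.0122,0.0083],[0,0,0],1],[[-0.0356,0.0122,0.0083],[0,0,0],1],[[-0.0356,0.0122,0.0083],[0,0,0],1],[[-0.0356,0.0122,0.0083],[0,0,0],1],[[-0.0356,0.0122,0.0083],[0,0,0],1],[[-0.0356,0.0122,0.0083],[0,0,0],1],[[-0.0356,0.0122,0.0083],[0,0,0],1]]'

```text
time: 1.82
position: [0.5324, -0.3092, 0.2864]
ee_rot: [-0.001, -0.211, 0.977, 0.001]
wrist_force: [0.2, 0.2, 0.2]
width: 0.0857
gripper_force: 0.0
```

Request:
move_arm --deltas '[[[-0.0356,0.0122,0.0083],[0,0,0],1],[[-0.0356,0.0122,0.0083],[0,0,0],1],[[0,0,0],[0,0,-6.9],1],[[0,0,0],[0,0,-6.9],1],[[0,0,0],[0,0,-6.9],1],[[0,0,0],[0,0,-6.9],1],[[0,0,0],[0,0,-6.9],1],[[0,0,0],[0,0,-6.9],1],[[0,0,0],[0,0,-6.9],1],[[0,0,0],[0,0,-6.9],1]]'

```text
time: 2.65
position: [0.586, -0.2591, 0.2698]
ee_rot: [-0.001, -0.642, 0.766, 0.001]
wrist_force: [1.1, 0.2, 0.2]
width: 0.0854
gripper_force: 0.0
```

Request:
move_arm --deltas '[[[0,0,0],[0,0,-6.9],1],[[0,0,0],[0,0,-6.9],1],[[0,0,0],[0,0,-6.9],1],[[0,0,0],[0,0,-6.9],1],[[0,0,0],[0,0,-6.9],1],[[0,0,0],[0,0,-6.9],1],[[0,0,0],[0,0,-6.9],1],[[0,0,0],[0,0,-6.9],1],[[0,0,0],[0,0,0],1],[[0,0,0],[0,0,0],1]]'

```text
time: 3.48
position: [0.5862, -0.2592, 0.2704]
ee_rot: [0.0, 0.923, -0.386, -0.001]
wrist_force: [0.7, -0.2, 0.3]
width: 0.0856
gripper_force: 0.0
```

```bash
python3 - <<'E'
from h import *
c=shot('wrist'); save(c,'w1.png'); P=cloud(c); np.savez('w1.npz',P=P,color=c['color'],K=c['K'],xyz=c['xyz'],R=c['R']); s=ctrl.read_state(); print(s['position'],s['joint_pos'].round(3)); print(np.round(tool()[1],3))
E
```

```text
[ 0.58632827 -0.25923942  0.27064651] [-0.164  0.391  0.117 -0.    -1.298  0.943]
[[ 0.703 -0.712 -0.002]
 [-0.712 -0.703  0.001]
 [-0.002  0.001 -1.   ]]
```

View pics/w1.png

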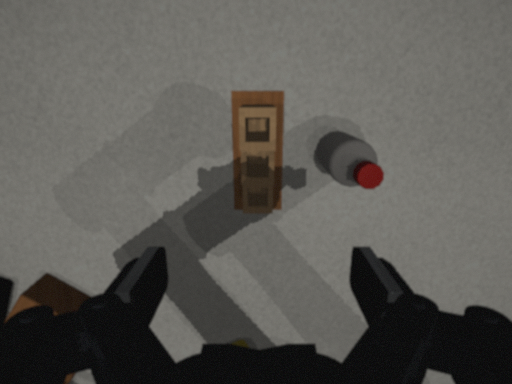

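The wrist picture shows the holder at (258,150), with bores at about (258,130), (258,165) and (258,198). The glue is at (350,160).

```bash
cat > hold.py <<'E'
from h import *
def holder(f,c0=(.587,-.2585)):
    D=np.load(f);P=D['P'];K=D['K'];e=np.array([.7071,-.7071]); n=np.array([-.7071,-.7071])
    pts=[]
    for h,s in((.058,-.042),(.08,0),(.102,.042)):
        # cast every pixel onto the plane z=h, take depth-labelled rim pixels
        d=P[...,:2]-np.array(c0); m=(abs(P[...,2]-h)<.004)&(abs(d@n)<.026)&(abs(d@e-s)<.03)
        v,u=np.nonzero(m); r=np.stack([(u-K[0,2])/K[0,0],-(v-K[1,2])/K[1,1],-np.ones(len(u))],1)@D['R'].T
        q=D['xyz']+r*((h-D['xyz'][2])/r[:,2])[:,None]
        a,b=q[:,:2]@n,q[:,:2]@e
        rr=cv2.minAreaRect((q[:,:2]*1000).astype(np.float32)); lo=[np.percentile(a,2),np.percentile(a,98)]
        print(h,len(u),'rect',np.round(rr[0],1),np.round(rr[1],1),round(rr[2],1),'z',np.median(P[m][:,2]).round(4),'n mid',np.mean(lo).round(4),'e range',b.min().round(4),b.max().round(4)); pts.append(rr[0])
    return np.array(pts)
E
python3 -c "
from hold import *
p=holder('w1.npz')
D=np.load('w1.npz');P=D['P']
for v in range(95,215,4): print(v,np.round(P[v,258],3),np.round(P[v,245],3))
"
```

```text
0.058 494 rect [ 560.8 -231.4] [34.9 49.6] 44.5 z 0.056 n mid -0.233 e range 0.5352 0.585
0.08 689 rect [ 590.3 -261.5] [35.3 51.4] 43.6 z 0.0779 n mid -0.233 e range 0.5767 0.6283
0.102 1008 rect [ 616.2 -287.4] [35.5 41.2] 44.5 z 0.0999 n mid -0.2324 e range 0.6181 0.6597
95 [ 0.637 -0.31   0.001] [ 0.649 -0.299 -0.   ]
99 [ 0.634 -0.307  0.002] [ 0.645 -0.295  0.002]
103 [ 0.63  -0.303  0.002] [ 0.642 -0.292  0.   ]
107 [ 0.63  -0.303  0.1  ] [ 0.639 -0.294  0.099]
111 [ 0.627 -0.3    0.1  ] [ 0.636 -0.291  0.101]
115 [ 0.625 -0.297  0.101] [ 0.634 -0.289  0.1  ]
119 [ 0.617 -0.289  0.007] [ 0.631 -0.285  0.094]
123 [ 0.613 -0.286  0.006] [ 0.628 -0.283  0.096]
127 [ 0.61  -0.282  0.007] [ 0.626 -0.28   0.097]
131 [ 0.607 -0.279  0.012] [ 0.623 -0.277  0.098]
135 [ 0.607 -0.279  0.051] [ 0.62  -0.275  0.1  ]
139 [ 0.607 -0.279  0.083] [ 0.618 -0.272  0.101]
143 [ 0.606 -0.278  0.1  ] [ 0.615 -0.269  0.101]
147 [ 0.603 -0.275  0.099] [ 0.612 -0.266  0.1  ]
151 [ 0.597 -0.27   0.079] [ 0.607 -0.26   0.078]
155 [ 0.594 -0.266  0.077] [ 0.604 -0.257  0.079]
159 [ 0.581 -0.253  0.006] [ 0.601 -0.254  0.079]
163 [ 0.577 -0.249  0.007] [ 0.598 -0.25   0.078]
167 [ 0.578 -0.249  0.031] [ 0.595 -0.247  0.078]
171 [ 0.577 -0.249  0.052] [ 0.592 -0.244  0.077]
175 [ 0.578 -0.249  0.071] [ 0.589 -0.241  0.079]
179 [ 0.576 -0.247  0.078] [ 0.586 -0.237  0.077]
183 [ 0.573 -0.244  0.079] [ 0.582 -0.234  0.077]
187 [ 0.554 -0.225  0.006] [ 0.576 -0.225  0.056]
191 [ 0.55  -0.221  0.005] [ 0.572 -0.222  0.057]
195 [ 0.548 -0.219  0.014] [ 0.569 -0.218  0.055]
199 [ 0.548 -0.219  0.03 ] [ 0.565 -0.214  0.056]
203 [ 0.548 -0.219  0.045] [ 0.562 -0.211  0.056]
207 [ 0.547 -0.218  0.056] [ 0.558 -0.207  0.055]
211 [ 0.543 -0.214  0.055] [ 0.554 -0.203  0.055]
```

Request:
move_arm --deltas '[[[-0.0332,-0.0153,-0.0053],[0,0,0],1],[[-0.0332,-0.0153,-0.0053],[0,0,0],1],[[-0.0332,-0.0153,-0.0053],[0,0,0],1],[[-0.0332,-0.0153,-0.0053],[0,0,0],1],[[-0.0332,-0.0153,-0.0053],[0,0,0],1],[[-0.0332,-0.0153,-0.0053],[0,0,0],1],[[-0.0332,-0.0153,-0.0053],[0,0,0],1],[[-0.0332,-0.0153,-0.0053],[0,0,0],1],[[-0.0332,-0.0153,-0.0053],[0,0,0],1],[[-0.0332,-0.0153,-0.0053],[0,0,0],1]]'

```text
time: 4.37
position: [0.4602, 0.0853, 0.3249]
ee_rot: [-0.0, 0.923, -0.386, -0.0]
wrist_force: [0.5, 1.0, -0.5]
width: 0.085
gripper_force: 0.0
```

```bash
cat >> h.py <<'E'
PSI=np.radians(8.5); LE=np.radians(35)
U=np.array([-np.sin(LE)*np.cos(PSI),-np.sin(LE)*np.sin(PSI),np.cos(LE)])
RS=frame(-U,np.cross(-U,[np.sin(PSI),-np.cos(PSI),0]))
RH=np.array([[.7071,-.7071,0],[-.7071,-.7071,0],[0,0,-1.]])
E
python3 - <<'E'
from h import *
p,Rm=tool(); print(p); print(toward(np.array([.437,.153,.333]),RS)); print(toward(np.array([.437,.153,.333]),RS,p,RS)); print(RS.round(3))
E
```

```text
[0.46023523 0.08532876 0.3249012 ]
(array([-64.5, -31. ,  -8.1]), array([33.81, 11.04, 35.  ]))
(array([-70.4,   6. , -14.1]), array([0., 0., 0.]))
[[ 0.148 -0.81   0.567]
 [-0.989 -0.121  0.085]
 [ 0.    -0.574 -0.819]]
```

Request:
move_arm --deltas '[[[-0.0323,-0.0155,-0.004],[0,0,0],1],[[-0.0323,-0.0155,-0.004],[0,0,0],1],[[0,0,0],[4.23,1.38,4.375],1],[[0,0,0],[4.23,1.38,4.375],1],[[0,0,0],[4.23,1.38,4.375],1],[[0,0,0],[4.23,1.38,4.375],1],[[0,0,0],[4.23,1.38,4.375],1],[[0,0,0],[4.23,1.38,4.375],1],[[0,0,0],[4.23,1.38,4.375],1],[[0,0,0],[4.23,1.38,4.375],1]]'

```text
time: 5.2
position: [0.438, 0.1505, 0.3331]
ee_rot: [-0.219, 0.734, -0.615, 0.189]
wrist_force: [0.7, -0.5, 0.5]
width: 0.0855
gripper_force: 0.0
```

Request:
move_arm --deltas '[[[0,0,0.015],[0,0,0],1],[[0,0,0.015],[0,0,0],1],[[0,0,0.015],[0,0,0],1],[[0,0,0.015],[0,0,0],1],[[0,0,0.015],[0,0,0],1],[[0,0,0.015],[0,0,0],1],[[0,0,0.015],[0,0,0],1],[[0,0,0],[0,0,0],1],[[0,0,0],[0,0,0],1],[[0,0,0],[0,0,0],1]]'

```text
time: 6.03
position: [0.496, 0.1594, 0.2461]
ee_rot: [-0.217, 0.735, -0.614, 0.189]
wrist_force: [-0.1, -0.3, 0.2]
width: 0.0854
gripper_force: 0.0
```

```bash
python3 - <<'E'
from h import *
c=shot('wrist'); save(c,'w2.png'); P=cloud(c); np.savez('w2.npz',P=P,color=c['color'],K=c['K'],xyz=c['xyz'],R=c['R']); s=ctrl.read_state(); print(s['position'],s['joint_pos'].round(3)); print(np.round(tool()[1],3))
E
```

```text
[0.49599818 0.15973123 0.2465136 ] [ 0.646 -0.052 -0.897  0.939 -0.325 -1.308]
[[ 0.176 -0.82   0.545]
 [-0.984 -0.153  0.088]
 [ 0.011 -0.552 -0.834]]
```

View pics/w2.png

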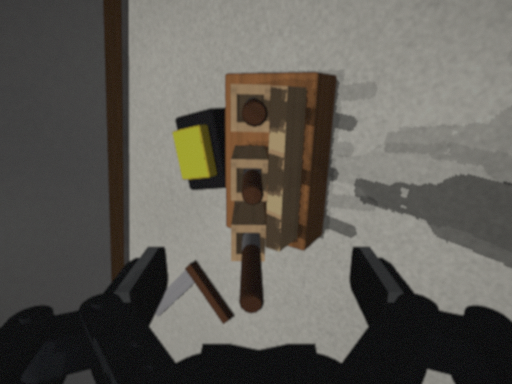

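The wrist picture shows the punch tops at (255,112) for the medium, (253,186) for the short and (250,300) for the long. All three are in their pockets, and the fingers are clear of them.

```bash
python3 - <<'E'
from h import *
D=np.load('w2.npz');P=D['P'].reshape(-1,3)
for nm,p0,L in(('long',(.512,.229,.2105),.17),('med',(.547,.103,.189),.145),('short',(.5506,.17,.169),.12)):
    p0=np.array(p0); d=P-p0; t=d@U; rr=np.linalg.norm(d-np.outer(t,U),axis=1)
    q=P[(rr<.017)&(t<.015)&(t>-(L-.085))]
    cap=q[:, :]@U; tt=np.percentile(cap,97)
    q2=q[cap<tt-.003]
    def f(v,free):
        u=np.array([-v[2],-v[3],1]) if free else U; u=u/np.linalg.norm(u)
        return np.linalg.norm(np.cross(q2-p0-[v[0],v[1],0],u),axis=1)-.009
    for free in(0,1):
        v=least_squares(f,[0,0,.69,.1],loss='soft_l1',f_scale=.001,args=(free,)).x
        u=np.array([-v[2],-v[3],1]) if free else U; u=u/np.linalg.norm(u)
        b=p0+[v[0],v[1],0]; top=b+u*(np.percentile(q@u,97)-b@u)
        print(nm,free,len(q2),'top',np.round(top,4),'lean %.1f yaw %.1f'%(np.degrees(np.arccos(u[2])),np.degrees(np.arctan2(-u[1],-u[0]))))
# timber yaw
z=P[:,2];m=(abs(z-.056)<.004)&(P[:,0]>.4)&(P[:,0]<.75)&(P[:,1]>.03)&(P[:,1]<.35)
r=cv2.minAreaRect((P[m][:,:2]*1000).astype(np.float32));print(r)
p,Rm=tool();print(toward(p,RS))
E
```

```text
long 0 1114 top [0.5121 0.2309 0.209 ] lean 35.0 yaw 8.5
long 1 1114 top [0.5121 0.2309 0.209 ] lean 35.0 yaw 8.7
med 0 111 top [0.5456 0.1045 0.1889] lean 35.0 yaw 8.5
med 1 111 top [0.5456 0.1045 0.1889] lean 35.1 yaw 8.6
short 0 238 top [0.5501 0.171  0.1684] lean 35.0 yaw 8.5
short 1 238 top [0.5502 0.1711 0.1684] lean 34.8 yaw 8.0
((651.0524291992188, 185.8553924560547), (202.272705078125, 199.06333923339844), 8.796842575073242)
(array([0., 0., 0.]), array([1.51, 0.39, 1.71]))
```

```bash
python3 - <<'E'
from h import *
top=np.array([.5121,.2309,.2103]); p,Rm=tool()
print(toward(top+.04*U,RS,p,RS))
E
```

```text
(array([-68. ,  -0.9,   4.8]), array([0., 0., 0.]))
```

Request:
move_arm --deltas '[[[0,0,0],[0.75,0.2,0.85],0.5],[[0,0,0],[0.75,0.2,0.85],0.5],[[-0.014,0,0.001],[0,0,0],0.5],[[-0.014,0,0.001],[0,0,0],0.5],[[-0.014,0,0.001],[0,0,0],0.5],[[-0.014,0,0.001],[0,0,0],0.5],[[-0.012,-0.001,0.001],[0,0,0],0.5],[[0,0,0],[0,0,0],0.5],[[0,0,0],[0,0,0],0.5],[[0,0,0],[0,0,0],0.5]]'

```text
time: 6.92
position: [0.4893, 0.2273, 0.2425]
ee_rot: [-0.227, 0.723, -0.622, 0.196]
wrist_force: [-0.1, -0.6, 0.1]
width: 0.0429
gripper_force: 0.0
```

```bash
python3 - <<'E'
from h import *
top=np.array([.5121,.2309,.2103]); p,Rm=tool()
print(toward(top-.039*U,RS), toward(top-.039*U,RS,p,RS)); s=ctrl.read_state(); print(s['joint_pos'].round(3),s['width'],s['joint_velocities'].round(3))
E
```

```text
(array([-0.2, -0.5, 78.6]), array([ 0.04, -0.02,  0.05])) (array([-0.2, -0.5, 78.6]), array([0., 0., 0.]))
[ 0.729 -0.006 -0.906  1.167 -0.349 -1.637] 0.04291336006032589 [-0.012 -0.001 -0.007  0.003  0.003 -0.003]
```

Request:
move_arm --deltas '[[[0,0,0.011],[0,0,0],0.5],[[0,0,0.011],[0,0,0],0.5],[[0,0,0.011],[0,0,0],0.5],[[0,0,0.011],[0,0,0],0.5],[[0,0,0.011],[0,0,0],0.5],[[0,0,0.011],[0,0,0],0.5],[[0,0,0.012],[0,0,0],0.5],[[0,0,0],[0,0,0],0.5],[[0,0,0],[0,0,0],0.2],[[0,0,0],[0,0,0],0]]' --grip_force 60

```text
time: 7.75
position: [0.5323, 0.2374, 0.1834]
ee_rot: [-0.221, 0.722, -0.624, 0.199]
wrist_force: [-1.5, 0.6, -0.3]
width: 0.0194
gripper_force: 0.2
```

Request:
move_arm --deltas '[[[0,0,0],[0,0,0],0],[[0,0,0],[0,0,0],0],[[0,0,0],[0,0,0],0],[[0,0,0],[0,0,0],0],[[0,0,0],[0,0,0],0],[[0,0,-0.01],[0,0,0],0],[[0,0,-0.01],[0,0,0],0],[[0,0,-0.01],[0,0,0],0],[[0,0,-0.01],[0,0,0],0],[[0,0,-0.01],[0,0,0],0]]'

```text
time: 8.58
position: [0.5039, 0.234, 0.2237]
ee_rot: [-0.22, 0.723, -0.625, 0.198]
wrist_force: [2.0, 0.8, -1.9]
width: 0.0161
gripper_force: 58.7
```

Request:
move_arm --deltas '[[[0,0,-0.02],[0,0,0],0],[[0,0,-0.02],[0,0,0],0],[[0,0,-0.02],[0,0,0],0],[[0,0,-0.02],[0,0,0],0],[[0,-0.01,-0.02],[0,0,0],0],[[0,-0.015,-0.02],[0,0,0],0],[[0,-0.02,-0.02],[0,0,0],0],[[0,-0.02,-0.02],[0,0,0],0],[[0,0,0],[0,0,0],0],[[0,0,0],[0,0,0],0]]'

```text
time: 9.42
position: [0.4673, 0.2314, 0.3935]
ee_rot: [-0.222, 0.722, -0.625, 0.198]
wrist_force: [0.5, 0.3, -3.3]
width: 0.016
gripper_force: 58.9
```

```bash
python3 - <<'E'
from h import *
p,Rm=tool(); print(p,toward(p,RH)); s=ctrl.read_state(); print(s['joint_pos'].round(3),s['width'],s['wrist_force'].round(1))
t=np.array([.6165,-.2872,.42]); print(toward(t,RH,p,RH))
E
```

```text
[0.46726239 0.23136175 0.39350219] (array([0., 0., 0.]), array([-33.22, -11.6 , -35.58]))
[ 0.977 -0.147 -0.549  0.609 -0.84  -1.171] 0.015993676647397804 [ 0.5  0.3 -3.3]
(array([472.2, 261.1, -26.5]), array([ 0.,  0., -0.]))
```

Request:
move_arm --deltas '[[[0,0,0],[-4.15,-1.45,-4.45],0],[[0,0,0],[-4.15,-1.45,-4.45],0],[[0,0,0],[-4.15,-1.45,-4.45],0],[[0,0,0],[-4.15,-1.45,-4.45],0],[[0,0,0],[-4.15,-1.45,-4.45],0],[[0,0,0],[-4.15,-1.45,-4.45],0],[[0,0,0],[-4.15,-1.45,-4.45],0],[[0,0,0],[-4.15,-1.45,-4.45],0],[[0,0,0],[0,0,0],0],[[0,0,0],[0,0,0],0]]'

```text
time: 10.25
position: [0.4679, 0.2303, 0.39]
ee_rot: [-0.001, 0.921, -0.39, 0.004]
wrist_force: [0.1, -0.0, -1.8]
width: 0.0164
gripper_force: 59.0
```

Request:
move_arm --deltas '[[[0.0315,0.0174,-0.001],[0,0,0],0],[[0.0315,0.0174,-0.001],[0,0,0],0],[[0.0315,0.0174,-0.001],[0,0,0],0],[[0.0315,0.0174,-0.001],[0,0,0],0],[[0.0315,0.0174,-0.001],[0,0,0],0],[[0.0315,0.0174,-0.001],[0,0,0],0],[[0.0315,0.0174,-0.001],[0,0,0],0],[[0.0315,0.0174,-0.001],[0,0,0],0],[[0.0315,0.0174,-0.001],[0,0,0],0],[[0.0315,0.0174,-0.001],[0,0,0],0]]'

```text
time: 11.08
position: [0.5614, -0.1182, 0.403]
ee_rot: [-0.003, 0.921, -0.389, 0.005]
wrist_force: [1.3, 1.2, -1.6]
width: 0.0163
gripper_force: 59.0
```

Request:
move_arm --deltas '[[[0.0315,0.0174,0],[0,0,0],0],[[0.0315,0.0174,0],[0,0,0],0],[[0.0315,0.0174,0],[0,0,0],0],[[0.0315,0.0174,0],[0,0,0],0],[[0.0315,0.0174,0],[0,0,0],0],[[0,0,0],[0,0,0],0],[[0,0,0],[0,0,0],0],[[0,0,0],[0,0,0],0],[[0,0,0],[0,0,0],0],[[0,0,0],[0,0,0],0]]'

```text
time: 11.92
position: [0.6098, -0.2889, 0.4045]
ee_rot: [-0.003, 0.922, -0.388, 0.006]
wrist_force: [0.5, 0.3, -1.1]
width: 0.0164
gripper_force: 59.0
```

```bash
python3 - <<'E'
from h import *
c=shot('wrist'); save(c,'w3.png'); P=cloud(c); np.savez('w3.npz',P=P,color=c['color'],K=c['K'],xyz=c['xyz'],R=c['R'])
p,Rm=tool(); print(p,toward(np.array([.6165,-.2872,p[2]]),RH)); s=ctrl.read_state(); print(s['joint_pos'].round(3),s['width'],s['wrist_force'].round(1))
q=P.reshape(-1,3); d=(q-p)@Rm  # in tool coords
m=(np.hypot(d[:,0],d[:,1])<.03)&(d[:,2]>.005)&(d[:,2]<.15); print(m.sum())
for a in np.arange(.005,.14,.015):
    k=m&(d[:,2]>=a)&(d[:,2]<a+.015)
    if k.sum()>5: print('z%.3f n%d x max %.4f ymid %.4f yrange %.4f'%(a,k.sum(),np.percentile(d[k,0],95),(np.percentile(d[k,1],3)+np.percentile(d[k,1],97))/2,np.ptp(d[k,1])))
E
```

```text
[ 0.60985317 -0.28893083  0.40453053] (array([ 3.4, -6. ,  0.1]), array([-0.57, -0.46, -0.68]))
[-0.205  0.422  0.486 -0.004 -1.622  0.978] 0.01648387408227196 [ 0.2  0.3 -2.3]
1383
z0.005 n326 x max 0.0120 ymid -0.0003 yrange 0.0178
z0.020 n254 x max 0.0117 ymid -0.0003 yrange 0.0178
z0.035 n200 x max 0.0115 ymid -0.0003 yrange 0.0178
z0.050 n159 x max 0.0113 ymid -0.0003 yrange 0.0179
z0.065 n134 x max 0.0110 ymid -0.0004 yrange 0.0178
z0.080 n105 x max 0.0108 ymid -0.0003 yrange 0.0178
z0.095 n93 x max 0.0105 ymid -0.0003 yrange 0.0174
z0.110 n74 x max 0.0102 ymid -0.0003 yrange 0.0179
z0.125 n38 x max 0.0100 ymid -0.0003 yrange 0.0169
```

View pics/w3.png

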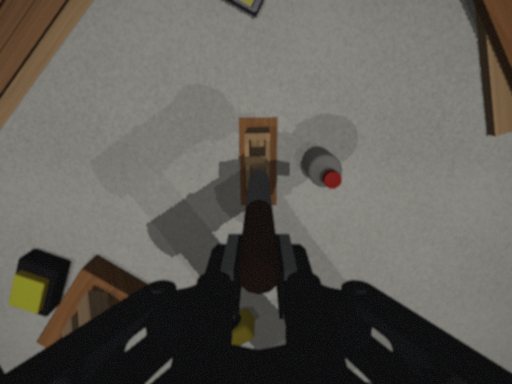

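The wrist picture shows the long punch held centrally and straight, from (258,270) down to its foot near (258,175), over the holder. I'll correct the tilt and move down.

Request:
move_arm --deltas '[[[0.0006,-0.006,0],[-0.57,0.5,-0.68],0],[[0,0,0.02],[0,0,0],0],[[0,0,0.02],[0,0,0],0],[[0,0,0.02],[0,0,0],0],[[0,0,0.02],[0,0,0],0],[[0,0,0.02],[0,0,0],0],[[0,0,0.02],[0,0,0],0],[[0,0,0.02],[0,0,0],0],[[0,0,0],[0,0,0],0],[[0,0,0],[0,0,0],0]]'

```text
time: 12.8
position: [0.6162, -0.2874, 0.263]
ee_rot: [0.004, 0.924, -0.383, 0.006]
wrist_force: [0.2, 0.0, -1.3]
width: 0.0163
gripper_force: 59.0
```

```bash
cat > rod.py <<'E'
from h import *
def rod(L,g=.039,c=None):
    c=c or shot('wrist'); P=cloud(c).reshape(-1,3); p,Rm=tool(); d=(P-p)@Rm
    m=(np.hypot(d[:,0],d[:,1])<.02)&(d[:,2]>.005)&(d[:,2]<L-g-.012); q=d[m]
    v=least_squares(lambda v:np.hypot(q[:,0]-v[0]-v[2]*q[:,2],q[:,1]-v[1]-v[3]*q[:,2])-.009,[0,0,0,0],loss='soft_l1',f_scale=.001).x
    # foot distance: tip centre
    u=Rm@np.array([v[2],v[3],1]); u/=np.linalg.norm(u)
    foot=p+Rm@np.array([v[0],v[1],0])+u*(L-g)
    print('tcp',p.round(4),'rod in tool',(v*1000).round(1),'foot',foot.round(4),'tilt world deg',np.degrees(u[:2]).round(2),'rmax z',np.percentile(d[(np.hypot(d[:,0],d[:,1])<.013)][:,2],99.5).round(3)); return foot,c
E
python3 - <<'E'
from rod import *
f,c=rod(.17); print(ctrl.read_state()['wrist_force'].round(1),RH.T[:2]@(np.array([.6165,-.2872,0])-f), toward(tool()[0],RH)[1])
save(c,'w4.png')
E
```

```text
tcp [ 0.6169 -0.2879  0.2647] rod in tool [  2.2  -0.2 -18.5   1.2] foot [ 0.6183 -0.2893  0.1338] tilt world deg [-0.14 -0.05] rmax z 0.166
[ 0.3 -0.7 -1.5] [-0.00277282 -0.00021596] [ 0.06 -0.99 -0.01]
```

View pics/w4.png

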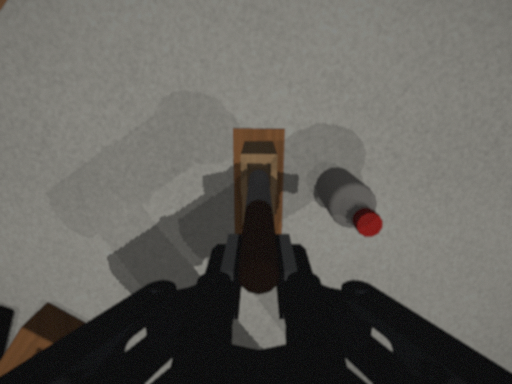

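The wrist picture shows the long punch's foot over the tall pocket, at about (258,165), and laterally centred. It needs a 2.8 mm shift, then it can go in.

Request:
move_arm --deltas '[[[-0.0028,0,0],[0,0,0],0],[[-0.0002,0,0.012],[0,0,0],0],[[-0.0002,0,0.012],[0,0,0],0],[[-0.0002,0,0.012],[0,0,0],0],[[-0.0002,0,0.012],[0,0,0],0],[[-0.0002,0,0.012],[0,0,0],0],[[-0.0002,0,0.012],[0,0,0],0],[[-0.0002,0,0.012],[0,0,0],0],[[0,0,0],[0,0,0],0],[[0,0,0],[0,0,0],0]]'

```text
time: 13.68
position: [0.6146, -0.2862, 0.1806]
ee_rot: [0.003, 0.924, -0.383, 0.008]
wrist_force: [0.3, 0.8, -1.7]
width: 0.0162
gripper_force: 59.0
```

Request:
move_arm --deltas '[[[-0.0002,0,0.009],[0,0,0],0],[[-0.0002,0,0.009],[0,0,0],0],[[-0.0002,0,0.009],[0,0,0],0],[[-0.0002,0,0.009],[0,0,0],0],[[0,0,0],[0,0,0],0],[[0,0,0],[0,0,0],0.1],[[0,0,0],[0,0,0],0.25],[[0,0,0],[0,0,0],0.4],[[0,0,0],[0,0,0],0.4],[[0,0,0],[0,0,0],0.4]]'

```text
time: 14.52
position: [0.6139, -0.2859, 0.1432]
ee_rot: [0.003, 0.924, -0.383, 0.007]
wrist_force: [-0.1, 0.1, 0.0]
width: 0.0341
gripper_force: 0.0
```

Request:
move_arm --deltas '[[[0,0,-0.01],[0,0,0],0.45],[[0,0,-0.015],[0,0,0],0.5],[[0,0,-0.025],[0,0,0],0.5],[[0,0,-0.03],[0,0,0],0.5],[[0,0,-0.03],[0,0,0],0.5],[[0,0,-0.03],[0,0,0],0.5],[[0,0,-0.03],[0,0,0],0.5],[[0,0,-0.03],[0,0,0],0.5],[[0,0,0],[0,0,0],0.5],[[0,0,0],[0,0,0],0.5]]'

```text
time: 15.35
position: [0.6125, -0.2839, 0.3471]
ee_rot: [0.003, 0.924, -0.383, 0.01]
wrist_force: [-0.3, -0.2, -1.3]
width: 0.0426
gripper_force: 0.0
```

```bash
python3 - <<'E'
from h import *
for n in('scene','wrist'):
    c=shot(n);P=cloud(c).reshape(-1,3); m=(np.hypot(P[:,0]-.6165,P[:,1]+.2872)<.025)&(P[:,2]>.12)&(P[:,2]<.22); q=P[m]; print(n,m.sum(),q[:,2].max().round(4),q[q[:,2]>q[:,2].max()-.008].mean(0).round(4))
top=np.array([.5456,.1045,.1903])
p,Rm=tool(); print(p,toward(top+.12*U,RS,p,Rm), toward(top+.12*U,RH,p,RH))
E
```

```text
scene 137 0.1801 [ 0.6206 -0.2886  0.1762]
wrist 350 0.1774 [ 0.618  -0.2892  0.1751]
[ 0.61152683 -0.28339141  0.34315987] (array([-362.9, -171.8,   49.2]), array([33.58, 10.32, 35.5 ])) (array([-361.8, -172.3,   54.6]), array([ 0.,  0., -0.]))
```

Request:
move_arm --deltas '[[[-0.033,-0.0156,0.0045],[0,0,0],0.5],[[-0.033,-0.0156,0.0045],[0,0,0],0.5],[[-0.033,-0.0156,0.0045],[0,0,0],0.5],[[-0.033,-0.0156,0.0045],[0,0,0],0.5],[[-0.033,-0.0156,0.0045],[0,0,0],0.5],[[-0.033,-0.0156,0.0045],[0,0,0],0.5],[[-0.033,-0.0156,0.0045],[0,0,0],0.5],[[-0.033,-0.0156,0.0045],[0,0,0],0.5],[[-0.033,-0.0156,0.0045],[0,0,0],0.5],[[-0.033,-0.0156,0.0045],[0,0,0],0.5]]'

```text
time: 16.28
position: [0.4883, 0.0608, 0.2919]
ee_rot: [0.004, 0.924, -0.383, 0.006]
wrist_force: [-0.4, 0.5, -0.0]
width: 0.0427
gripper_force: 0.0
```

Request:
move_arm --deltas '[[[-0.033,-0.0156,0.0045],[0,0,0],0.5],[[0,0,0],[4.2,1.29,4.44],0.5],[[0,0,0],[4.2,1.29,4.44],0.5],[[0,0,0],[4.2,1.29,4.44],0.5],[[0,0,0],[4.2,1.29,4.44],0.5],[[0,0,0],[4.2,1.29,4.44],0.5],[[0,0,0],[4.2,1.29,4.44],0.5],[[0,0,0],[4.2,1.29,4.44],0.5],[[0,0,0],[4.2,1.29,4.44],0.5],[[0,0,0],[0,0,0],0.5]]'

```text
time: 17.12
position: [0.4761, 0.0886, 0.2849]
ee_rot: [-0.207, 0.741, -0.611, 0.188]
wrist_force: [-0.4, -0.3, -1.0]
width: 0.0425
gripper_force: 0.0
```

```bash
python3 - <<'E'
from h import *
top=np.array([.5456,.1045,.1903])
p,Rm=tool(); print(p,toward(p,RS)[1],toward(top-.039*U,RS,p,RS)); print(ctrl.read_state()['joint_pos'].round(3))
E
```

```text
[0.4760559  0.0886281  0.28489512] [ 2.5  -0.03  2.5 ] (array([ -5.4,  -4. , 157.3]), array([0., 0., 0.]))
[ 0.632 -0.169 -0.804  0.564 -0.489 -0.883]
```

Request:
move_arm --deltas '[[[0,0,0],[1.25,0,1.25],0.5],[[0,0,0],[1.25,0,1.25],0.5],[[-0.0027,-0.002,0],[0,0,0],0.5],[[-0.0027,-0.002,0],[0,0,0],0.5],[[0,0,0.02],[0,0,0],0.5],[[0,0,0.02],[0,0,0],0.5],[[0,0,0.02],[0,0,0],0.5],[[0,0,0.01],[0,0,0],0.5],[[0,0,0],[0,0,0],0.5],[[0,0,0],[0,0,0],0.5]]'

```text
time: 17.95
position: [0.5221, 0.102, 0.241]
ee_rot: [-0.229, 0.721, -0.623, 0.198]
wrist_force: [0.2, -0.8, 0.5]
width: 0.0429
gripper_force: 0.0
```

```bash
python3 - <<'E'
from h import *
top=np.array([.5456,.1045,.1903])
p,Rm=tool(); print(p,toward(p,RS)[1],toward(top-.039*U,RS,p,RS)); print(ctrl.read_state()['joint_pos'].round(3))
E
```

```text
[0.52208103 0.10195862 0.24096702] [-0.27 -0.05 -0.16] (array([ 1. ,  9.7, 94.1]), array([0., 0., 0.]))
[ 0.403 -0.038 -0.94   1.135 -0.162 -1.342]
```

Request:
move_arm --deltas '[[[0,0,-0.015],[0,2,0],0.5],[[0,0,0],[0,2,0],0.5],[[0,0,0],[0,2,0],0.5],[[0,0,0],[0,2,0],0.5],[[0,0,0],[0,2,0],0.5],[[0,0.004,0],[0,0,0],0.5],[[0,0.005,0],[0,0,0],0.5],[[0,0,0],[0,0,0],0.5],[[0,0,0],[0,0,0],0.5],[[0,0,0],[0,0,0],0.5]]'

```text
time: 18.78
position: [0.5049, 0.0999, 0.2482]
ee_rot: [-0.175, 0.701, -0.641, 0.259]
wrist_force: [0.4, -0.2, 1.0]
width: 0.0425
gripper_force: 0.0
```

```bash
cat >> h.py <<'E'
RY=R.from_euler('y',10,degrees=True).as_matrix()
RM=RS@RY; RP=RH@RY
def plan(top,g=.020):
    p,Rm=tool(); tgt=top-g*U+.019*RM[:,2]; print('tcp',p.round(4),'rot',toward(p,RM)[1],'to pre',toward(tgt+.06*U,RM,p,RM)[0],'then down rod',(RM.T@-U*.06*1000).round(1),'to grasp',toward(tgt,RM,p,RM)[0]); print(ctrl.read_state()['joint_pos'].round(3))
E
python3 -c "
from h import *
plan(np.array([.5456,.1045,.1903]))"
```

```text
tcp [0.5049 0.0999 0.2482] rot [-0.27  0.05 -0.22] to pre [-3.9 -0.3 49.6] then down rod [-10.4   0.   59.1] to grasp [-14.4  -0.3 108.7]
[ 0.52  -0.055 -0.955  1.222 -0.402 -1.521]
```

Request:
move_arm --deltas '[[[-0.001,0,0.0125],[0,0,0],0.5],[[-0.001,0,0.0125],[0,0,0],0.5],[[-0.001,0,0.0125],[0,0,0],0.5],[[-0.001,0,0.0125],[0,0,0],0.5],[[-0.0018,0,0.01],[0,0,0],0.5],[[-0.0018,0,0.01],[0,0,0],0.5],[[-0.0018,0,0.01],[0,0,0],0.5],[[0,0,0],[0,0,0],0.5],[[0,0,0],[0,0,0],0.5],[[0,0,0],[0,0,0],0.5]]'

```text
time: 19.62
position: [0.5514, 0.1048, 0.1857]
ee_rot: [-0.172, 0.702, -0.64, 0.259]
wrist_force: [-0.1, 0.6, -0.0]
width: 0.0428
gripper_force: 0.0
```

```bash
python3 -c "
from h import *
plan(np.array([.5456,.1045,.1903]))"
```

```text
tcp [0.5514 0.1048 0.1857] rot [-0.01 -0.07 -0.02] to pre [  7.6   2.1 -27.4] then down rod [-10.4   0.   59.1] to grasp [-2.8  2.1 31.7]
[ 0.149  0.108 -0.945  2.052 -0.199 -2.061]
```

Request:
move_arm --deltas '[[[0.003,0,-0.015],[0,0,0],0.5],[[0.003,0,-0.015],[0,2,0],0.5],[[0,0,0],[0,2,0],0.5],[[0,0,0],[0,2,0],0.5],[[0,0,0],[0,2,0],0.5],[[0,0,0],[0,2,0],0.5],[[0,0.002,0],[0,0,0],0.5],[[0,0,0],[0,0,0],0.5],[[0,0,0],[0,0,0],0.5],[[0,0,0],[0,0,0],0.5]]'

```text
time: 20.45
position: [0.5366, 0.1013, 0.2069]
ee_rot: [-0.12, 0.677, -0.653, 0.317]
wrist_force: [-0.3, -0.1, 0.4]
width: 0.0427
gripper_force: 0.0
```

```bash
sed -i "s/'y',10,/'y',20,/" h.py; python3 -c "
from h import *
plan(np.array([.5456,.1045,.1903]))"
```

```text
tcp [0.5366 0.1013 0.2069] rot [-0.16  0.46 -0.23] to pre [ 5.5  1.9 -1.4] then down rod [-20.5   0.   56.4] to grasp [-15.    1.9  55. ]
[ 0.477  0.096 -0.954  1.508 -0.515 -1.81 ]
```

Request:
move_arm --deltas '[[[0.0055,0.0019,-0.0014],[-0.16,0.46,-0.23],0.5],[[-0.0034,0,0.0094],[0,0,0],0.5],[[-0.0034,0,0.0094],[0,0,0],0.5],[[-0.0034,0,0.0094],[0,0,0],0.5],[[-0.0034,0,0.0094],[0,0,0],0.5],[[-0.0034,0,0.0094],[0,0,0],0.5],[[-0.0034,0,0.0094],[0,0,0],0.5],[[0,0,0],[0,0,0],0.5],[[0,0,0],[0,0,0],0.5],[[0,0,0],[0,0,0],0.5]]'

```text
time: 21.28
position: [0.5681, 0.1008, 0.1594]
ee_rot: [-0.116, 0.677, -0.653, 0.319]
wrist_force: [-0.3, 0.4, -0.1]
width: 0.0429
gripper_force: 0.0
```

```bash
python3 -c "
from h import *
plan(np.array([.5456,.1045,.1903]));print(ctrl.read_state()['wrist_force'])"
```

```text
tcp [0.5681 0.1008 0.1594] rot [ 0.01 -0.06 -0.04] to pre [ 20.    0.1 -56.5] then down rod [-20.5   0.   56.4] to grasp [-0.5  0.1 -0.1]
[ 0.325  0.214 -0.943  1.843 -0.465 -2.034]
[-0.33375921  0.43232756 -0.1003118 ]
```

Exactly at the grasp. I'll close, pull out along the rod (tool direction +x, −z), then lift.

Request:
move_arm --deltas '[[[0,0,0],[0,0,0],0.2],[[0,0,0],[0,0,0],0],[[0,0,0],[0,0,0],0],[[0,0,0],[0,0,0],0],[[0,0,0],[0,0,0],0],[[0.0034,0,-0.0094],[0,0,0],0],[[0.0034,0,-0.0094],[0,0,0],0],[[0.0034,0,-0.0094],[0,0,0],0],[[0.0034,0,-0.0094],[0,0,0],0],[[0.0034,0,-0.0094],[0,0,0],0]]'

```text
time: 22.12
position: [0.54, 0.0976, 0.2003]
ee_rot: [-0.116, 0.677, -0.653, 0.318]
wrist_force: [3.6, 0.4, -1.6]
width: 0.0163
gripper_force: 58.8
```

Request:
move_arm --deltas '[[[0.0051,0,-0.0141],[0,0,0],0],[[0.0051,0,-0.0141],[0,0,0],0],[[0.0051,0,-0.0141],[0,0,0],0],[[0.0051,0,-0.0141],[0,0,0],0],[[0.0051,0,-0.0141],[0,0,0],0],[[0.0068,-0.01,-0.0188],[0,0,0],0],[[0.0068,-0.015,-0.0188],[0,0,0],0],[[0.0068,-0.015,-0.0188],[0,0,0],0],[[0,0,0],[0,0,0],0],[[0,0,0],[0,0,0],0]]'

```text
time: 22.95
position: [0.4956, 0.0916, 0.3339]
ee_rot: [-0.117, 0.677, -0.653, 0.318]
wrist_force: [-0.2, -0.1, -1.7]
width: 0.0165
gripper_force: 58.9
```

```bash
python3 - <<'E'
from h import *
p,Rm=tool(); print(p,toward(p,RP)[1]); s=ctrl.read_state(); print(s['joint_pos'].round(3),s['width'],s['wrist_force'].round(1))
# rod-aligned placement: grasp pt 125 above foot; TCP=foot+.125 up +.019*z
for nm,xy in(('mid',(.5868,-.2575)),):
    t=np.array([*xy,.22+.125])+.019*RP[:,2]; print(t,toward(t,RP,p,RP)[0])
E
```

```text
[0.49562584 0.09162043 0.3339028 ] [-19.76 -11.05 -44.8 ]
[ 0.754 -0.108 -0.769  0.912 -0.837 -1.328] 0.016495433845287677 [-0.2 -0.1 -1.7]
[ 0.59139501 -0.26209501  0.32714584] [296.4 182.4 115.1]
```

Request:
move_arm --deltas '[[[0,0,0],[-2.47,-1.38,-5.6],0],[[0,0,0],[-2.47,-1.38,-5.6],0],[[0,0,0],[-2.47,-1.38,-5.6],0],[[0,0,0],[-2.47,-1.38,-5.6],0],[[0,0,0],[-2.47,-1.38,-5.6],0],[[0,0,0],[-2.47,-1.38,-5.6],0],[[0,0,0],[-2.47,-1.38,-5.6],0],[[0,0,0],[-2.47,-1.38,-5.6],0],[[0,0,0],[0,0,0],0],[[0,0,0],[0,0,0],0]]'

```text
time: 23.78
position: [0.4957, 0.0905, 0.3315]
ee_rot: [0.069, 0.909, -0.378, 0.16]
wrist_force: [-1.4, -1.0, -0.8]
width: 0.0166
gripper_force: 59.0
```

```bash
python3 - <<'E'
from h import *
p,Rm=tool(); t=np.array([.5914,-.2621,.327]); print(p,toward(p,RP)[1],toward(t,RP,p,Rm)[0])
E
```

```text
[0.49565193 0.09049301 0.33148389] [ 0.32 -0.06 -0.15] [296.7 180.2 113.9]
```

Request:
move_arm --deltas '[[[0.0297,0.018,0.0114],[0,0,0],0],[[0.0297,0.018,0.0114],[0,0,0],0],[[0.0297,0.018,0.0114],[0,0,0],0],[[0.0297,0.018,0.0114],[0,0,0],0],[[0.0297,0.018,0.0114],[0,0,0],0],[[0.0297,0.018,0.0114],[0,0,0],0],[[0.0297,0.018,0.0114],[0,0,0],0],[[0.0297,0.018,0.0114],[0,0,0],0],[[0.0297,0.018,0.0114],[0,0,0],0],[[0.0297,0.018,0.0114],[0,0,0],0]]'

```text
time: 24.62
position: [0.5918, -0.2632, 0.3274]
ee_rot: [0.068, 0.909, -0.378, 0.16]
wrist_force: [0.7, 0.8, -1.8]
width: 0.0165
gripper_force: 59.0
```

Request:
move_arm --deltas '[[[0,0,0],[0,0,0],0],[[0,0,0],[0,0,0],0],[[0,0,0],[0,0,0],0],[[0,0,0],[0,0,0],0],[[0,0,0],[0,0,0],0],[[0,0,0],[0,0,0],0],[[0,0,0],[0,0,0],0],[[0,0,0],[0,0,0],0],[[0,0,0],[0,0,0],0],[[0,0,0],[0,0,0],0]]'

```text
time: 25.45
position: [0.5931, -0.2611, 0.3288]
ee_rot: [0.068, 0.91, -0.377, 0.161]
wrist_force: [0.5, -0.5, -1.0]
width: 0.0166
gripper_force: 59.1
```

```bash
cat > rod2.py <<'E'
from h import *
def rod2(L,xy,Rt=None):
    Rt=RP if Rt is None else Rt
    c=shot('wrist'); P=cloud(c).reshape(-1,3); p,Rm=tool(); g=p-.019*Rm[:,2]
    Q=Rm@R.from_euler('y',-20,degrees=True).as_matrix()  # rod frame, z down the rod
    d=(P-g)@Q; lo=.030; hi=L-.02-.012
    q=d[(np.hypot(d[:,0],d[:,1])<.02)&(d[:,2]>lo)&(d[:,2]<hi)]
    v=least_squares(lambda v:np.hypot(q[:,0]-v[0]-v[2]*q[:,2],q[:,1]-v[1]-v[3]*q[:,2])-.009,[0,0,0,0],loss='soft_l1',f_scale=.001).x
    u=Q@np.array([v[2],v[3],1]); u/=np.linalg.norm(u); foot=g+Q@np.array([v[0],v[1],0])+u*(L-.02)
    k=np.cross(u,[0,0,-1]); # rotation to make rod vertical (world rotvec)
    A=R.from_rotvec(k).as_matrix(); foot2=p+A@(foot-p); Rn=A@Rm
    print(len(q),'tcp',p.round(4),'rod',(v*1000).round(1),'foot',foot.round(4),'tilt deg',np.degrees(u[:2]).round(2),'rot cmd',np.degrees(Rm.T@k).round(2),'then shift',(Rn.T@(np.array([*xy,foot2[2]])-foot2)*1000).round(1),'down 10mm',(Rn.T@[0,0,-10]).round(2),'foot z',foot2[2].round(4)); 
    print(ctrl.read_state()['wrist_force'].round(1)); return c
E
python3 -c "
from rod2 import *
c=rod2(.145,(.5868,-.2575)); save(c,'w5.png')"
```

```text
236 tcp [ 0.5931 -0.2612  0.3287] rod [-0.2 -0.4 -3.5 -2.8] foot [ 0.5885 -0.2559  0.2216] tilt deg [-0.07  0.12] rot cmd [-0.03  0.13 -0.01] then shift [-0.3  2.3 -0.1] down 10mm [-3.45 -0.03  9.38] foot z 0.2215
[-0.3 -1.  -1. ]
```

View pics/w5.png

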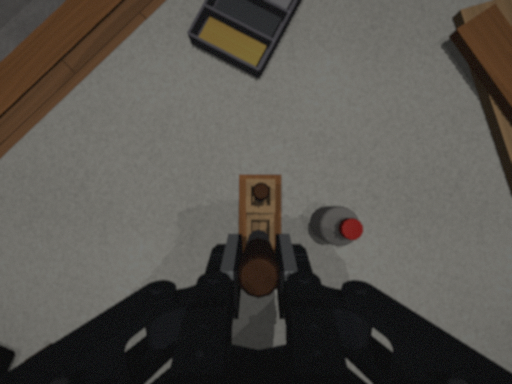

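The wrist picture shows the long punch standing in the tall pocket at (261,190). The medium punch's foot is over the mid pocket, at about (258,232).

Request:
move_arm --deltas '[[[0,0.0023,0],[0,0,0],0],[[-0.0054,0,0.0148],[0,0,0],0],[[-0.0054,0,0.0148],[0,0,0],0],[[-0.0054,0,0.0148],[0,0,0],0],[[-0.0054,0,0.0148],[0,0,0],0],[[-0.0054,0,0.0148],[0,0,0],0],[[-0.0054,0,0.0148],[0,0,0],0],[[-0.0054,0,0.0148],[0,0,0],0],[[0,0,0],[0,0,0],0],[[0,0,0],[0,0,0],0]]'

```text
time: 26.33
position: [0.5909, -0.2634, 0.2178]
ee_rot: [0.068, 0.91, -0.377, 0.16]
wrist_force: [-0.0, 0.3, -1.6]
width: 0.0167
gripper_force: 59.1
```

```bash
python3 -c "
from rod2 import *
c=rod2(.145,(.5868,-.2575)); np.savez('w6.npz',P=cloud(c),K=c['K'],xyz=c['xyz'],R=c['R'])
P=cloud(c).reshape(-1,3);e=np.array([.7071,-.7071]); n=np.array([-.7071,-.7071])
for h in(.08,.102,.058):
    m=(abs(P[:,2]-h)<.004)&(abs(P[:,:2]@n+.2328)<.03)&(abs(P[:,:2]@e-.597)<.075); q=P[m][:,:2]
    if m.sum()>20: print(h,m.sum(),'n',np.percentile(q@n,[1,99]).round(4),'e',np.percentile(q@e,[1,99]).round(4))
"
```

```text
245 tcp [ 0.5917 -0.2634  0.2192] rod [-0.7  0.2 -5.7 -1. ] foot [ 0.5861 -0.2582  0.112 ] tilt deg [-0.19  0.09] rot cmd [0.07 0.2  0.03] then shift [-0.3 -0.9 -0.1] down 10mm [-3.47 -0.01  9.38] foot z 0.112
[ 0.5 -0.4 -1. ]
0.08 592 n [-0.2498 -0.2148] e [0.5845 0.6374]
0.102 1051 n [-0.2503 -0.215 ] e [0.6179 0.6595]
0.058 124 n [-0.249  -0.2158] e [0.5333 0.635 ]
```

Aligned. I'll insert it (foot from 112 mm down to about 10 mm) and release.

Request:
move_arm --deltas '[[[-0.0041,0,0.0113],[0,0,0],0],[[-0.0041,0,0.0113],[0,0,0],0],[[-0.0041,0,0.0113],[0,0,0],0],[[-0.0041,0,0.0113],[0,0,0],0],[[-0.0041,0,0.0113],[0,0,0],0],[[-0.0041,0,0.0113],[0,0,0],0],[[-0.0041,0,0.0113],[0,0,0],0],[[0,0,0],[0,0,0],0],[[0,0,0],[0,0,0],0],[[0,0,0],[0,0,0],0]]'

```text
time: 27.22
position: [0.5925, -0.2636, 0.1361]
ee_rot: [0.068, 0.909, -0.377, 0.162]
wrist_force: [-0.6, 0.0, -1.3]
width: 0.0166
gripper_force: 59.1
```

Request:
move_arm --deltas '[[[-0.003,0,0.008],[0,0,0],0],[[-0.002,0,0.006],[0,0,0],0],[[0,0,0],[0,0,0],0],[[0,0,0],[0,0,0],0.1],[[0,0,0],[0,0,0],0.25],[[0,0,0],[0,0,0],0.4],[[0,0,0],[0,0,0],0.45],[[0,0,0],[0,0,0],0.45],[[0,0,0],[0,0,0],0.45],[[0,0,0],[0,0,0],0.45]]'

```text
time: 28.05
position: [0.5914, -0.2636, 0.1196]
ee_rot: [0.068, 0.91, -0.377, 0.161]
wrist_force: [-0.4, 0.0, 0.7]
width: 0.0384
gripper_force: 0.0
```

Request:
move_arm --deltas '[[[0.0034,0,-0.0094],[0,0,0],0.5],[[0.0068,0,-0.0188],[0,0,0],0.5],[[0.0103,0,-0.0281],[0,0,0],0.5],[[0.0103,0,-0.0281],[0,0,0],0.5],[[0.0103,0,-0.0281],[0,0,0],0.5],[[0.0103,0,-0.0281],[0,0,0],0.5],[[0.0103,0,-0.0281],[0,0,0],0.5],[[0,0,0],[0,0,0],0.5],[[0,0,0],[0,0,0],0.5],[[0,0,0],[0,0,0],0.5]]'

```text
time: 28.88
position: [0.5911, -0.2631, 0.2985]
ee_rot: [0.068, 0.91, -0.377, 0.16]
wrist_force: [-0.3, 0.4, -0.6]
width: 0.043
gripper_force: 0.0
```

```bash
python3 - <<'E'
from h import *
for n in('scene','wrist'):
    c=shot(n);P=cloud(c).reshape(-1,3)
    for xy in((.5868,-.2575),(.6165,-.2872)):
        m=(np.hypot(P[:,0]-xy[0],P[:,1]-xy[1])<.02)&(P[:,2]>.11)&(P[:,2]<.22); q=P[m]; print(n,m.sum(),np.percentile(q[:,2],99).round(4),q[q[:,2]>q[:,2].max()-.008].mean(0).round(4))
top=np.array([.5501,.171,.1698])
tgt=top-.02*U+.019*RM[:,2]; pre=tgt+.1*U
p,Rm=tool(); print(p,'pre',pre,toward(pre,RM,p,Rm)); 
E
```

```text
scene 103 0.1552 [ 0.5908 -0.2575  0.1517]
scene 154 0.1799 [ 0.6213 -0.2881  0.1763]
wrist 286 0.1525 [ 0.5869 -0.2582  0.1504]
wrist 313 0.1773 [ 0.6172 -0.2885  0.1754]
[ 0.59085738 -0.26320787  0.29731919] pre [0.51580667 0.15930427 0.22070689] (array([-356.8, -245.6,  -48.9]), array([19.93, 11.13, 44.81]))
```

Request:
move_arm --deltas '[[[-0.0297,-0.0205,-0.0041],[0,0,0],0.5],[[-0.0297,-0.0205,-0.0041],[0,0,0],0.5],[[-0.0297,-0.0205,-0.0041],[0,0,0],0.5],[[-0.0297,-0.0205,-0.0041],[0,0,0],0.5],[[-0.0297,-0.0205,-0.0041],[0,0,0],0.5],[[-0.0297,-0.0205,-0.0041],[0,0,0],0.5],[[-0.0297,-0.0205,-0.0041],[0,0,0],0.5],[[-0.0297,-0.0205,-0.0041],[0,0,0],0.5],[[-0.0297,-0.0205,-0.0041],[0,0,0],0.5],[[-0.0297,-0.0205,-0.0041],[0,0,0],0.5]]'

```text
time: 29.82
position: [0.5284, 0.09, 0.2338]
ee_rot: [0.069, 0.91, -0.377, 0.16]
wrist_force: [1.4, 1.3, 0.4]
width: 0.0426
gripper_force: 0.0
```

Request:
move_arm --deltas '[[[-0.0297,-0.0205,-0.0041],[2.49,1.39,5.6],0.5],[[0,0,0],[2.49,1.39,5.6],0.5],[[0,0,0],[2.49,1.39,5.6],0.5],[[0,0,0],[2.49,1.39,5.6],0.5],[[0,0,0],[2.49,1.39,5.6],0.5],[[0,0,0],[2.49,1.39,5.6],0.5],[[0,0,0],[2.49,1.39,5.6],0.5],[[0,0,0],[2.49,1.39,5.6],0.5],[[0,0,0],[0,0,0],0.5],[[0,0,0],[0,0,0],0.5]]'

```text
time: 30.65
position: [0.5248, 0.1169, 0.2292]
ee_rot: [-0.099, 0.703, -0.633, 0.31]
wrist_force: [0.6, 0.3, 0.4]
width: 0.0427
gripper_force: 0.0
```

```bash
python3 -c "
from h import *
plan(np.array([.5501,.171,.1698]))"
```

```text
tcp [0.5248 0.1169 0.2292] rot [1.65 0.58 3.94] to pre [-56.2   7.   27.9] then down rod [-20.5   0.   56.4] to grasp [-76.7   7.   84.3]
[ 0.634  0.068 -0.893  1.206 -0.611 -1.557]
```

Request:
move_arm --deltas '[[[0,0,0],[0.8,0.3,2],0.5],[[0,0,0],[0.85,0.28,1.94],0.5],[[-0.014,0.002,0.002],[0,0,0],0.5],[[-0.014,0.002,0.002],[0,0,0],0.5],[[-0.014,0.002,0.002],[0,0,0],0.5],[[-0.014,0.001,0.002],[0,0,0],0.5],[[0,0,0.01],[0,0,0],0.5],[[0,0,0.01],[0,0,0],0.5],[[0,0,0],[0,0,0],0.5],[[0,0,0],[0,0,0],0.5]]'

```text
time: 31.48
position: [0.5398, 0.1633, 0.189]
ee_rot: [-0.117, 0.677, -0.653, 0.319]
wrist_force: [-0.6, -0.1, -0.0]
width: 0.0428
gripper_force: 0.0
```

```bash
python3 -c "
from h import *
plan(np.array([.5501,.171,.1698]))"
```

```text
tcp [0.5398 0.1633 0.189 ] rot [-0.1   0.01 -0.15] to pre [0.4 1.8 0.2] then down rod [-20.5   0.   56.4] to grasp [-20.1   1.8  56.6]
[ 0.632  0.177 -0.906  1.432 -0.594 -1.88 ]
```

Request:
move_arm --deltas '[[[0,0.0018,0],[0,0,0],0.5],[[-0.0032,0,0.0088],[0,0,0],0.5],[[-0.0032,0,0.0088],[0,0,0],0.5],[[-0.0032,0,0.0088],[0,0,0],0.5],[[-0.0032,0,0.0088],[0,0,0],0.5],[[-0.0032,0,0.0088],[0,0,0],0.5],[[-0.0032,0,0.0088],[0,0,0],0.5],[[0,0,0],[0,0,0],0.5],[[0,0,0],[0,0,0],0.5],[[0,0,0],[0,0,0],0.5]]'

```text
time: 32.32
position: [0.5699, 0.1684, 0.1431]
ee_rot: [-0.119, 0.676, -0.653, 0.319]
wrist_force: [-0.3, 0.5, 0.8]
width: 0.0428
gripper_force: 0.0
```

```bash
python3 -c "
from h import *
plan(np.array([.5501,.171,.1698]),.016);print(ctrl.read_state()['wrist_force'])"
```

```text
tcp [0.5699 0.1684 0.1431] rot [-0.22  0.07 -0.21] to pre [ 21.1   0.4 -55.1] then down rod [-20.5   0.   56.4] to grasp [0.6 0.4 1.2]
[ 0.508  0.285 -0.899  1.707 -0.541 -2.072]
[-0.2861156   0.45576214  0.77377149]
```

Request:
move_arm --deltas '[[[0,0,0],[0,0,0],0.2],[[0,0,0],[0,0,0],0],[[0,0,0],[0,0,0],0],[[0,0,0],[0,0,0],0],[[0,0,0],[0,0,0],0],[[0.0034,0,-0.0094],[0,0,0],0],[[0.0034,0,-0.0094],[0,0,0],0],[[0.0034,0,-0.0094],[0,0,0],0],[[0.0034,0,-0.0094],[0,0,0],0],[[0.0034,0,-0.0094],[0,0,0],0]]'

```text
time: 33.15
position: [0.5416, 0.1644, 0.1836]
ee_rot: [-0.118, 0.676, -0.653, 0.319]
wrist_force: [4.8, 1.2, -1.9]
width: 0.0161
gripper_force: 59.0
```

Request:
move_arm --deltas '[[[0.0051,0,-0.0141],[0,0,0],0],[[0.0051,0,-0.0141],[0,0,0],0],[[0.0051,0,-0.0141],[0,0,0],0],[[0.0051,0,-0.0141],[0,0,0],0],[[0.0051,0,-0.0141],[0,0,0],0],[[0.0068,-0.015,-0.0188],[0,0,0],0],[[0.0068,-0.015,-0.0188],[0,0,0],0],[[0.0068,-0.015,-0.0188],[0,0,0],0],[[0,0,0],[0,0,0],0],[[0,0,0],[0,0,0],0]]'

```text
time: 33.98
position: [0.5006, 0.1586, 0.3199]
ee_rot: [-0.119, 0.676, -0.653, 0.319]
wrist_force: [-0.0, -0.4, -2.7]
width: 0.0163
gripper_force: 59.3
```

```bash
python3 - <<'E'
from h import *
p,Rm=tool(); print(p,toward(p,RP)[1]); s=ctrl.read_state(); print(s['joint_pos'].round(3),s['width'],s['wrist_force'].round(1))
t=np.array([.5571,-.2278,.21+.104])+.019*RP[:,2]; print(t,toward(t,RP,p,RP)[0])
E
```

```text
[0.50061536 0.15856195 0.31986612] [-19.98 -11.01 -44.99]
[ 0.867 -0.025 -0.73   0.922 -0.877 -1.452] 0.016266605450622137 [-0.  -0.4 -2.7]
[ 0.56169501 -0.23239501  0.29614584] [292.2 233.3 131.6]
```

Request:
move_arm --deltas '[[[0,0,0],[-2.5,-1.38,-5.62],0],[[0,0,0],[-2.5,-1.38,-5.62],0],[[0,0,0],[-2.5,-1.38,-5.62],0],[[0,0,0],[-2.5,-1.38,-5.62],0],[[0,0,0],[-2.5,-1.38,-5.62],0],[[0,0,0],[-2.5,-1.38,-5.62],0],[[0,0,0],[-2.5,-1.38,-5.62],0],[[0,0,0],[-2.5,-1.38,-5.62],0],[[0,0,0],[0,0,0],0],[[0.0266,0.0212,0.012],[0,0,0],0]]'

```text
time: 34.82
position: [0.5077, 0.1258, 0.3156]
ee_rot: [0.067, 0.91, -0.376, 0.161]
wrist_force: [1.7, -0.1, -1.6]
width: 0.016
gripper_force: 59.3
```

Request:
move_arm --deltas '[[[0.0266,0.0212,0.012],[0,0,0],0],[[0.0266,0.0212,0.012],[0,0,0],0],[[0.0266,0.0212,0.012],[0,0,0],0],[[0.0266,0.0212,0.012],[0,0,0],0],[[0.0266,0.0212,0.012],[0,0,0],0],[[0.0266,0.0212,0.012],[0,0,0],0],[[0.0266,0.0212,0.012],[0,0,0],0],[[0.0266,0.0212,0.012],[0,0,0],0],[[0.0266,0.0212,0.012],[0,0,0],0],[[0.0266,0.0212,0.012],[0,0,0],0]]'

```text
time: 35.65
position: [0.5603, -0.2353, 0.2941]
ee_rot: [0.068, 0.909, -0.379, 0.159]
wrist_force: [0.4, 1.1, -1.5]
width: 0.0161
gripper_force: 59.3
```

Request:
move_arm --deltas '[[[0,0,0],[0,0,0],0],[[0,0,0],[0,0,0],0],[[0,0,0],[0,0,0],0],[[0,0,0],[0,0,0],0],[[0,0,0],[0,0,0],0],[[0,0,0],[0,0,0],0],[[0,0,0],[0,0,0],0],[[0,0,0],[0,0,0],0],[[0,0,0],[0,0,0],0],[[0,0,0],[0,0,0],0]]'

```text
time: 36.48
position: [0.5619, -0.2331, 0.2962]
ee_rot: [0.068, 0.91, -0.377, 0.16]
wrist_force: [-0.2, 0.1, -1.4]
width: 0.0161
gripper_force: 59.3
```

```bash
sed -i 's/L-\.02)$/L-.016)/; s/u\*(L-\.02)/u*(L-.016)/' rod2.py; python3 -c "
from rod2 import *
c=rod2(.12,(.5571,-.2278)); print(toward(tool()[0],RP)[1])"
```

```text
180 tcp [ 0.5619 -0.2332  0.2962] rod [ 0.8 -0.4 -1.9  0.9] foot [ 0.5578 -0.229   0.21  ] tilt deg [-0.17 -0.07] rot cmd [0.16 0.07 0.06] then shift [-1.4 -0.  -0.5] down 10mm [-3.44  0.01  9.39] foot z 0.21
[-0.5 -0.  -2.1]
[ 0.13 -0.04  0.01]
```

Request:
move_arm --deltas '[[[-0.0014,0,0],[0,0,0],0],[[-0.0055,0,0.015],[0,0,0],0],[[-0.0055,0,0.015],[0,0,0],0],[[-0.0055,0,0.015],[0,0,0],0],[[-0.0055,0,0.015],[0,0,0],0],[[-0.0055,0,0.015],[0,0,0],0],[[-0.0055,0,0.015],[0,0,0],0],[[-0.0055,0,0.015],[0,0,0],0],[[0,0,0],[0,0,0],0],[[0,0,0],[0,0,0],0]]'

```text
time: 37.37
position: [0.5602, -0.2326, 0.1832]
ee_rot: [0.068, 0.91, -0.377, 0.159]
wrist_force: [0.1, 1.1, -1.0]
width: 0.0162
gripper_force: 59.3
```

```bash
python3 -c "
from rod2 import *
c=rod2(.12,(.5571,-.2278))"
```

```text
192 tcp [ 0.5611 -0.2325  0.1845] rod [ 0.2  0.3 -3.9  3. ] foot [ 0.5559 -0.2285  0.0984] tilt deg [-0.3 -0.1] rot cmd [0.27 0.14 0.1 ] then shift [ 0.1 -0.9  0.1] down 10mm [-3.46  0.03  9.38] foot z 0.0983
[ 0.6 -0.1 -0.9]
```

Request:
move_arm --deltas '[[[-0.0038,0,0.0103],[0,0,0],0],[[-0.0038,0,0.0103],[0,0,0],0],[[-0.0038,0,0.0103],[0,0,0],0],[[-0.0038,0,0.0103],[0,0,0],0],[[-0.0038,0,0.0103],[0,0,0],0],[[-0.0038,0,0.0103],[0,0,0],0],[[-0.0038,0,0.0103],[0,0,0],0],[[-0.002,0,0.006],[0,0,0],0],[[0,0,0],[0,0,0],0],[[0,0,0],[0,0,0],0]]'

```text
time: 38.25
position: [0.5613, -0.2328, 0.1019]
ee_rot: [0.068, 0.91, -0.377, 0.161]
wrist_force: [-0.2, -0.7, -2.0]
width: 0.0161
gripper_force: 59.3
```

Request:
move_arm --deltas '[[[0,0,0],[0,0,0],0.1],[[0,0,0],[0,0,0],0.25],[[0,0,0],[0,0,0],0.4],[[0,0,0],[0,0,0],0.45],[[0,0,0],[0,0,0],0.45],[[0,0,0],[0,0,0],0.45],[[0.0034,0,-0.0094],[0,0,0],0.45],[[0.0034,0,-0.0094],[0,0,0],0.45],[[0.0068,0,-0.0188],[0,0,0],0.45],[[0.0068,0,-0.0188],[0,0,0],0.45]]'

```text
time: 39.08
position: [0.5598, -0.2321, 0.1605]
ee_rot: [0.068, 0.91, -0.377, 0.159]
wrist_force: [0.8, 1.2, -0.1]
width: 0.0384
gripper_force: 0.0
```

Request:
move_arm --deltas '[[[0.0103,0,-0.0281],[0,0,0],0.5],[[0.0103,0,-0.0281],[0,0,0],0.5],[[0.0103,0,-0.0281],[0,0,0],0.5],[[0.0103,0,-0.0281],[0,0,0],0.5],[[0.0103,0,-0.0281],[0,0,0],0.5],[[0,0,0],[0,0,0],0.5],[[0,0,0],[0,0,0],0.5],[[0,0,0],[0,0,0],0.5],[[0,0,0],[0,0,0],0.5],[[0,0,0],[0,0,0],0.5]]'

```text
time: 39.92
position: [0.5601, -0.2322, 0.3085]
ee_rot: [0.068, 0.91, -0.377, 0.159]
wrist_force: [-0.3, -0.0, 0.0]
width: 0.0426
gripper_force: 0.0
```

```bash
python3 - <<'E'
from h import *
for n in('scene','wrist'):
    c=shot(n);P=cloud(c).reshape(-1,3); save(c,n+'_end.png')
    for xy,L in(((.5571,-.2278),.12),((.5868,-.2575),.145),((.6165,-.2872),.17)):
        m=(np.hypot(P[:,0]-xy[0],P[:,1]-xy[1])<.02)&(P[:,2]>.11)&(P[:,2]<.22); q=P[m]
        if m.sum()>10: print(n,m.sum(),'top',np.percentile(q[:,2],99).round(4),'expected',L+.008,q[q[:,2]>q[:,2].max()-.008].mean(0).round(4))
E
cd pics; python3 -c "
import cv2
a=cv2.imread('scene_end.png');cv2.imwrite('end.png',cv2.resize(a[60:320,80:380],None,fx=2,fy=2))"
```

```text
scene 54 top 0.1315 expected 0.128 [ 0.5611 -0.229   0.1273]
scene 102 top 0.1556 expected 0.153 [ 0.591  -0.2577  0.152 ]
scene 154 top 0.1797 expected 0.17800000000000002 [ 0.6214 -0.2886  0.177 ]
wrist 210 top 0.1277 expected 0.128 [ 0.5577 -0.2289  0.1254]
wrist 238 top 0.1524 expected 0.153 [ 0.5867 -0.2579  0.1505]
wrist 415 top 0.1778 expected 0.17800000000000002 [ 0.6169 -0.2883  0.1754]
```

View pics/end.png

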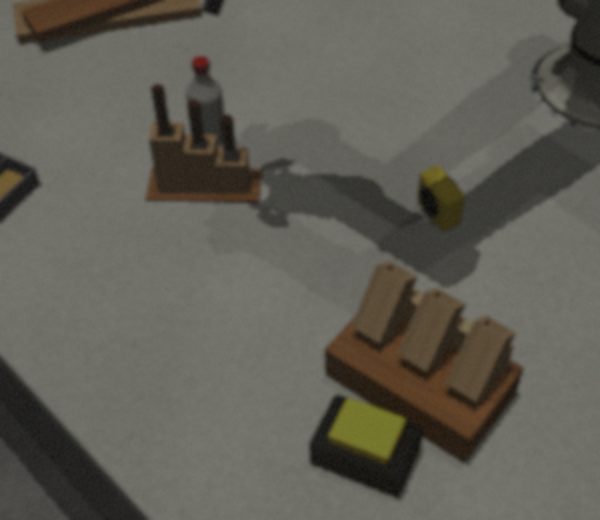

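The final picture shows all three punches standing in the holder, at (160,110), (197,120) and (229,135). The stand is empty, and the glue, battery and tape look untouched.

```bash
python3 -c "
from workcell import ctrl
print(ctrl.hand_in())"
```

```text
the job is handed in; nothing more can be done
None
```

All three punches are seated steel end down in their pockets (short low, medium mid, long tall), each with its top at the expected height in the last camera check. The glue, battery and tape looked undisturbed, and I handed the job in at about 40 s; no verdict came back.

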